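# Reset the tripped bench breaker and relight the microscope

### The job

The microscope's circuit has tripped: on the bench power console one of the three breakers has its toggle standing halfway. Reset it as an electrician would, with a fingertip: push that toggle fully down the slope to off until it snaps home, then fully up to on until it snaps home, and only then press the rocker on the back of the microscope's base to switch its lamp on. Feel for each snap and do not force the switches (they want up to about 10 N and must never get more than 18 N); leave the other two breakers on, and do not shift the things lying about.

Things in the scene. Friction and masses are not known exactly. Their poses are not given: they have to be found in the camera images.
- console: bench power console, fixed: grey sloping desk housing 300 mm wide (y), 200 deep (x), 45 high at its front edge (-x, by the robot), 99 at the back; the flat deck rises towards +x at 15 degrees. Origin: centre of its underside. On the deck a row of three white breakers, 52.5 mm apart along y, with blank grey fillers level between them; flush outlets behind, nothing tall.
- breaker_tripped: place of the tripped breaker, fixed, any of the row's three: a white nose 35 mm wide (y), 45 mm long up the slope, 5 mm proud of the deck, a black toggle out of its middle. Origin: middle of that place, level with the nose's 15 degree face; frame upright: z vertical, x level to the up-slope side. The breaker itself sits loosely, fixed up to 4 mm up or down the slope from here.
- toggle_axis (a point): nominal middle of its toggle's turning axis (parallel to y), 5 mm under the nose's face along the deck's normal; the true one is up to 4 mm up or down the slope, to be felt or seen. The toggle is a flat lever 16 mm wide (y), 7 mm thick, round tip 26 mm from the axis: 21 mm above the nose when halfway, 17 mm when on or off. Neighbouring levers stand 52.5 mm off sideways.
- toggle_tripped (a joint): its angle, rad: 0 = square to the deck (tripped, its start), +0.56 = fully up-slope (on), -0.56 = fully down-slope (off), both hard stops. From halfway a spring resists (most near 0.25: 3 to 8 N of push, differing from breaker to breaker), passes over centre at 0.5 and snaps home; let go earlier it springs back. Leaving a stop takes less. Keep under 18 N.
- breaker_left: a breaker of the same make that is on, at another place of the row (not always the left one); origin and axes as for breaker_tripped
- toggle_left (a joint): its toggle's angle, rad: 0 = on (fully up-slope), -1.12 = off. It must stay on.
- breaker_right: the other breaker that is on; origin and axes as for breaker_tripped
- toggle_right (a joint): its toggle's angle, rad: 0 = on (fully up-slope), -1.12 = off. It must stay on.
- microscope: stereo microscope, fixed, its back to the robot: pale blue base 230 mm (x) by 200 mm (y), top at 50 mm. Origin: centre of the base's underside; x points away from the robot, z up. Steel pole 30 mm thick at (-45, 0) mm, 350 mm tall; focus block, head and knobs (65 mm to either side) at x above -61 mm, from 139 mm up. Low dimmer knob at (-83, -58) mm.
- rocker (a point): centre of the black lamp rocker, level with the base's top (50 mm over the bench), (-83, 58) mm from the microscope's origin; axes as the microscope's. Rocker 31 mm long (x), 22 wide (y), in a bezel 36 x 28 mm, 2 mm high; it turns about a y-parallel axis through its middle. The on end is the -x one (rear edge, robot side): its top is 12 mm above the base when off, 6 mm when on.
- lamp_rocker (a joint): rocker angle, rad: 0 = off, 0.36 = on, the -x end fully down (hard stop). 3 to 7 N starts it, pressed down on the -x half 10 to 16 mm from its middle (a finger that also covers the other half blocks it from rising); over centre at 0.22 it snaps on. Keep under 18 N.
- slide_box: closed grey slide box 60 x 100 x 34 mm, a bystander; origin centre of its underside
- petri_dish: lidded petri dish 92 mm across, 16 mm high, a bystander; origin centre of its underside
- sample_jar: capped sample jar 40 mm across, 55 mm high, a bystander; origin centre of its underside
- spatula: narrow steel lab spatula, 177 mm long, 13 mm wide, 5 mm high, lying on the bench, a bystander; origin near its middle
- beaker: glass beaker 70 mm across, 90 mm high, a bystander; origin centre of its underside
- wash_bottle: white bottle 64 mm across, 150 mm high, a bystander; origin centre of its underside
- evap_dish: white porcelain bowl 80 mm across, 30 mm high, a bystander; origin centre of its underside

How it is judged:
By the outcome, as a careful person would: the job done as asked, in the order asked, and still so for the second after the job is handed in, with the robot touching nothing.
It also fails if it takes over 70 s, if anything falls off the work surface, if the arm or the gripper's body presses on something with over 40 N, if the wrist force passes 120 N, or if a joint passes its speed limit or range.

### The arm

A 7-joint arm with a two-finger parallel gripper is mounted at the origin on the work surface. World frame = base frame: x ahead of the robot, y to its left, z up, the work surface at z = 0. Lengths are in m, angles in rad, forces in N, time in s.
With the tool pointing down it reaches from about 0.4 to 0.85 m from the base axis. Payload 10.4 kg.
Tool frame: the origin (TCP) lies at the very end of the fingers, on their centre line; the grasp point (between the pads) lies 19 mm behind it; z points along the fingers, x is the direction in which the jaws open and shut, and the axes are right-handed (so a half turn about z gives the same grasp; the last joint's range is limited). The gripper opens to 87 mm and grips with 3 to 60 N. Pads are 19 mm wide; open, the fingers measure 117 mm over their backs; the gripper's body (75 mm by 190 mm) begins 51 mm behind the grasp point.
Start: joints at [1.157, 0.332, -0.065, 1.46, 0.022, 1.35, -0.088], TCP at [0.238, -0.578, 0.223] pointing down, gripper open.
Joint ranges: [-2.6, 2.6], [-0.5, 2.12], [-1.47, 1.34], [0.16, 2.42], [-1.27, 4.41], [0.06, 2.06], [-2.6, 2.6]. Speed limits (rad/s): [2.22, 2.22, 2.79, 2.79, 3.14, 3.14, 3.14].

### API

Orientations are given as a rotation vector (axis times angle).
In Python, from cell import status, optics, robot gives the robot as it stands.
- The arm moves only by the tool servo_tool, never from a script. Its argument "motion" is a list of rows, each an object with "offset": the shift along the tool's x, y, z in m, a list of three; "angular": the turn, a rotation vector about the tool's x, y, z in rad, a list of three; "grip": the opening, from 0 (shut) to 1 (fully open). A call has exactly 5 rows; each row is the pose to reach, as a shift and turn from the pose commanded when the call began, along the tool's axes at that moment; what a row does not reach only later rows make up. A row lasts 1/10 s, in which the tool goes at most 50 mm and 8.59 degrees, less where a joint would pass 70% of its speed; a pose out of reach is approached as far as the arm can. A call with a gripper value outside its range is refused whole. The fingers move at their own pace and stop on an object; "force" is the grip in N (left out, the last holds). Time passes only in rows, so rows that repeat a pose let the fingers close, or fill a call up. It gives the time, the measured TCP pose, the force and the opening at its end, in the units of the state.
- status.get_obs(): the state, without advancing time (a new reading comes with each control period).
- optics.capture(name): name is "side" or "top" or "wrist"; returns the picture (420x560x3 uint8, red, green, blue); there is no depth.
- optics.camera_info(name): a dict with "fx", "fy", "cx", "cy" (pixels), "k1" (the pictures are not rectified: a ray, as slopes to the right and down, at radius r is drawn at 1 + k1 r^2 times it, then the intrinsics apply), "extrinsics" (4x4, takes a point from world to camera coordinates). Camera axes: x right, y up, looking along -z (the intrinsics and any distortion apply to the point x, -y, -z); pixel columns grow to the right and rows downward; lengths in m; the calibration is good to about 2 mm. A picture is of the moment at which its call begins: read the wrist's pose just before it. camera_info takes no time and is no camera call; for the wrist camera it gives the pose at the moment of the call.
- robot.hand_in(): hands the job in, once; it reports no verdict.
The state is a dict: "clock": time; "joints": joint angles; "dq": joint speeds; "effort": joint torques, N m; "tool_pos": TCP position; "ee_rot": TCP orientation; "force": force on the tool from outside, world axes, zero at the start; "wrist_torque": the same for the moment, N m; "finger_gap": opening from 0.0 (shut) to 1.0 (fully open).
Only numpy, scipy, OpenCV 4.12 (cv2) and the standard library are available. Lean on these libraries where they do the work, as an engineer would, in place of code of your own. Each camera call takes 0.05 s, during which the arm holds its last target. There are 200 camera calls.

## Working session

There is one attempt and no reset: what is moved stays moved. The work goes in short steps, Python scripts to look and compute and a tool call to move; the robot and the scene stay as the last step left them, time stands still between calls to the robot, and variables do not carry over. Pictures are saved under pics/ and viewed, about 8 in all and at most 12, crops included, and the job is handed in when it is done.

Besides the shell and the picture viewer there is one more tool, called by a JSON object that holds its "fn" and its "kwargs". servo_tool: Moves the arm, as the interface text tells. Its arguments: {"type":"object","properties":{"motion":{"type":"array","items":{"type":"object","properties":{"offset":{"type":"array","items":{"type":"number"}},"angular":{"type":"array","items":{"type":"number"}},"grip":{"type":"number"}}}},"force":{"type":"number"}},"required":["motion"]}

```bash
mkdir -p pics; cat > h.py <<'E'
from cell import status, optics, robot
import numpy as np, cv2
from scipy.spatial.transform import Rotation as R
def ray(ci,u,v):
    x=(u-ci['cx'])/ci['fx']; y=(v-ci['cy'])/ci['fy']
    a,b=x,y
    for _ in range(20):
        s=1+ci['k1']*(a*a+b*b); a,b=x/s,y/s
    E=np.array(ci['extrinsics']); Rm=E[:3,:3]
    return -Rm.T@E[:3,3], Rm.T@np.array([a,-b,-1.])
def onz(ci,u,v,z):
    o,d=ray(ci,u,v); return o+d*(z-o[2])/d[2]
def proj(ci,p):
    E=np.array(ci['extrinsics']); c=E[:3,:3]@np.array(p)+E[:3,3]
    a,b=c[0]/-c[2],-c[1]/-c[2]; s=1+ci['k1']*(a*a+b*b)
    return np.array([ci['fx']*a*s+ci['cx'],ci['fy']*b*s+ci['cy']])
E
python3 - <<'E'
from h import *
print(status.get_obs())
for n in ('top','side'):
    im=optics.capture(n); cv2.imwrite(f'pics/{n}0.png',im[:,:,::-1]); print(n,optics.camera_info(n))
E
```

```text
{'clock': 0.0, 'joints': array([ 1.15741025,  0.33284744, -0.06473688,  1.46089475,  0.02159178,
        1.34988048, -0.08852548]), 'dq': array([-4.48958754e-05,  9.06757817e-04,  1.36969968e-03,  9.40083302e-05,
        3.09026398e-04, -6.31324150e-04, -1.13554924e-04]), 'effort': array([ 1.00065692e-03, -6.23274708e+01,  2.48763064e-02, -3.89886653e+01,
       -6.14088681e-02,  3.99610517e-02,  1.41930777e-04]), 'tool_pos': array([ 0.23795413, -0.57754004,  0.22179151]), 'ee_rot': array([-2.60990275e+00,  1.74744237e+00,  1.77611701e-03]), 'force': array([-0.21509349, -0.51086971, -0.30929394]), 'wrist_torque': array([-0.03118968, -0.00078434, -0.03156941]), 'finger_gap': 0.999211935194024}
top {'fx': 482.1607088229543, 'fy': 482.1607088229543, 'cx': 275.755279887715, 'cy': 209.00847099370014, 'k1': -0.11143347171477992, 'extrinsics': array([[ 0.01548176, -0.99960914, -0.02327816, -0.01640712],
       [ 0.9981118 ,  0.0140662 ,  0.05979104, -0.53735204],
       [-0.05944023, -0.02415987,  0.99793946, -1.30696356],
       [ 0.        ,  0.        ,  0.        ,  1.        ]])}
side {'fx': 406.2770631419076, 'fy': 406.2770631419076, 'cx': 282.3878606752939, 'cy': 209.6126478227529, 'k1': -0.025911011669494152, 'extrinsics': array([[-0.95071727, -0.30984789,  0.01144382,  0.51087931],
       [ 0.19668293, -0.57413483,  0.79478615, -0.17289446],
       [-0.23969252,  0.75786772,  0.60678169, -0.94675334],
       [ 0.        ,  0.        ,  0.        ,  1.        ]])}
```

View pics/top0.png

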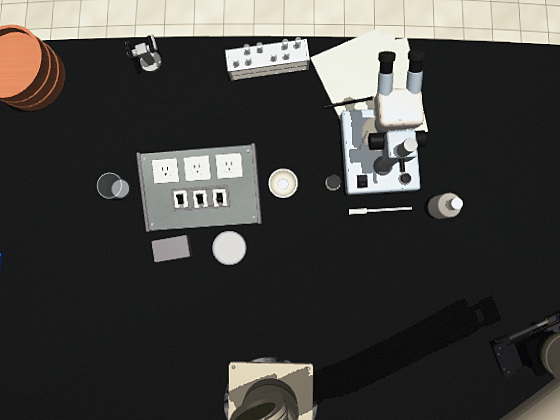

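View pics/side0.png

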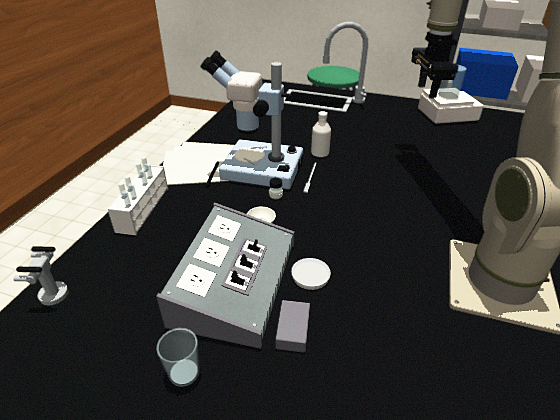

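The top view shows the console around (200,188), its breakers at about (180/200/220,199), and the rocker at (362,181). The side view shows the toggles at about (240,280), (247,262) and (255,245). I'll zoom in on those.

```bash
python3 - <<'E'
import cv2,numpy as np
t=cv2.imread('pics/top0.png');s=cv2.imread('pics/side0.png')
def c(im,x,y,w,h,W,H): return cv2.resize(im[y:y+h,x:x+w],(W,H),interpolation=cv2.INTER_CUBIC)
a=c(t,160,180,80,40,400,200);a2=c(t,330,150,80,60,400,300)
b=c(s,210,225,80,80,400,400)
L=np.vstack([a,a2,np.zeros((100,400,3),np.uint8)]);Rr=np.vstack([b,c(s,220,140,80,40,400,200)])
cv2.imwrite('pics/c1.png',np.hstack([L,Rr]))
E
```

```text
(no output)
```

View pics/c1.png

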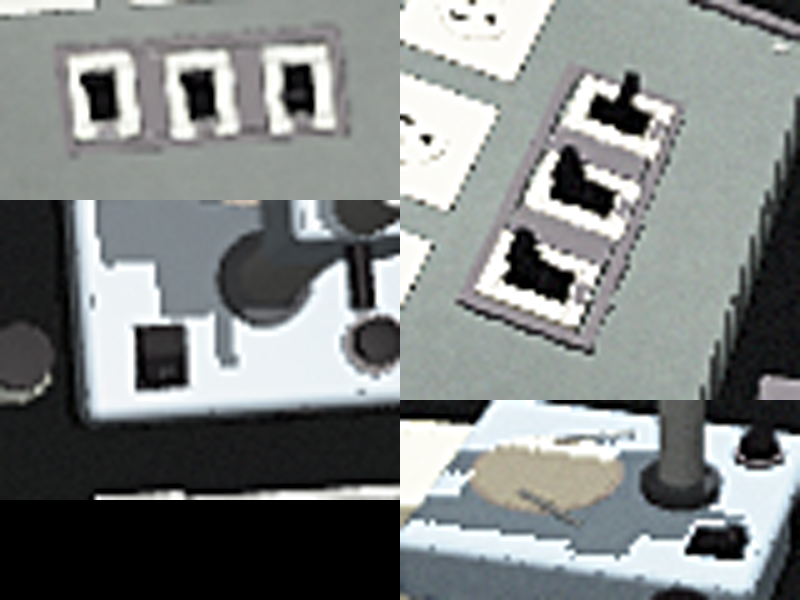

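The tripped breaker is the lowest-y one: at (220,198) in the top view and (255,245) in the side view its lever stands square, while the other two lean up-slope. Next I'll measure the nose and rocker positions.

```bash
python3 - <<'E'
from h import *
t=cv2.imread('pics/top0.png');s=cv2.imread('pics/side0.png')
T=optics.camera_info('top');S=optics.camera_info('side')
def noses(im,x0,y0,x1,y1,amin,amax):
    m=(im.min(2)>170).astype(np.uint8); k=np.zeros_like(m);k[y0:y1,x0:x1]=1;m*=k
    cs,_=cv2.findContours(m,cv2.RETR_EXTERNAL,cv2.CHAIN_APPROX_NONE)
    o=[]
    for c in cs:
        r=cv2.minAreaRect(c)
        if amin<r[1][0]*r[1][1]<amax: o.append((np.array(r[0]),r[1],r[2]))
    return o
a=noses(t,168,187,235,212,80,500);b=noses(s,220,233,275,297,100,900)
for q in a:print('top',q, onz(T,*q[0],.085))
for q in b:print('side',q, onz(S,*q[0],.085))
a.sort(key=lambda q:-q[0][0]);b.sort(key=lambda q:q[0][1])
for p,q in zip(a,b):
    o1,d1=ray(T,*p[0]);o2,d2=ray(S,*q[0])
    A=np.stack([d1,-d2],1);l=np.linalg.lstsq(A,o2-o1,rcond=None)[0]
    P,Q=o1+d1*l[0],o2+d2*l[1];print('tri',(P+Q)/2,np.linalg.norm(P-Q))
# rocker: dark in top
g=t.max(2); m=(g[172:192,352:374]<70).astype(np.uint8)
cs,_=cv2.findContours(m,cv2.RETR_EXTERNAL,cv2.CHAIN_APPROX_NONE);c=max(cs,key=cv2.contourArea)
r=cv2.minAreaRect(c);u=np.array(r[0])+[352,172];print('rock',r,u,onz(T,*u,.056))
# base corners
for u in [(346,193.3),(420,190)]:print(onz(T,*u,.05))
for u in [(144,231),(261,224)]:print('frontcorner z.045',onz(T,*u,.045))
for u in [(137,152),(255,145)]:print('back z.099',onz(T,*u,.099))
E
```

```text
top (array([199.75      , 198.25001526]), (17.00645637512207, 13.36221694946289), 83.6598129272461) [0.5588523  0.18951573 0.085     ]
top (array([180.23780823, 198.64025879]), (17.448184967041016, 12.920490264892578), 83.6598129272461) [0.55716752 0.24127973 0.085     ]
top (array([219.40592957, 197.05940247]), (17.31364631652832, 13.532506942749023), 84.2894058227539) [0.56264329 0.13774071 0.085     ]
side (array([237.04797363, 280.20547485]), (21.535572052001953, 12.991567611694336), 20.556045532226562) [0.55215415 0.25779974 0.085     ]
side (array([245.9178009 , 263.71917725]), (20.95036506652832, 12.406362533569336), 20.556045532226562) [0.55284491 0.20788988 0.085     ]
side (array([224.5, 254. ]), (9.0, 22.0), 0.0) [0.60874722 0.19517507 0.085     ]
side (array([252.98629761, 247.86985779]), (20.0140380859375, 11.70411491394043), 20.556045532226562) [0.55666359 0.15652813 0.085     ]
side (array([228. , 236.5]), (7.0, 16.0), 90.0) [0.6254181  0.13915155 0.085     ]
tri [0.58888081 0.14678118 0.09891485] 0.05856316430948771
tri [0.5513813  0.18308767 0.11075281] 0.011251048299598845
tri [0.56843605 0.23657433 0.13269033] 0.031983683923428465
rock ((9.5, 9.0), (12.0, 9.0), 90.0) [361.5 181. ] [ 0.6132506 -0.237157   0.056    ]
[ 0.58025181 -0.19660514  0.05      ]
[ 0.59215264 -0.39630885  0.05      ]
frontcorner z.045 [0.47091407 0.3479025  0.045     ]
frontcorner z.045 [0.49499124 0.0297731  0.045     ]
back z.099 [0.67797328 0.35772695 0.099     ]
back z.099 [0.69851427 0.04608066 0.099     ]
```

```bash
cat >> h.py <<'E'
def tri(c1,u1,c2,u2):
    o1,d1=ray(c1,*u1);o2,d2=ray(c2,*u2)
    l=np.linalg.lstsq(np.stack([d1,-d2],1),o2-o1,rcond=None)[0]
    P,Q=o1+d1*l[0],o2+d2*l[1]; return (P+Q)/2,np.linalg.norm(P-Q)
def tgtR(yaw,tilt): # tool z tilted 'tilt' from down towards +x', tool x = -y'
    c,s=np.cos(tilt),np.sin(tilt)
    M=np.array([[0,-c,s],[-1,0,0],[0,-s,-c]],float)
    return R.from_euler('z',yaw)*R.from_matrix(M)
def delta(pos,Rt):
    o=status.get_obs();R0=R.from_rotvec(o['ee_rot'])
    d=R0.inv().apply(np.array(pos)-o['tool_pos']); w=(R0.inv()*Rt).as_rotvec()
    print('off',d.round(4),'n',np.linalg.norm(d).round(3),'ang',w.round(4),'deg',np.degrees(np.linalg.norm(w)).round(1))
    return d,w
E
python3 - <<'E'
from h import *
T=optics.camera_info('top');S=optics.camera_info('side')
for a,b in [((219.4,197.06),(252.99,247.87)),((199.75,198.25),(245.92,263.72)),((180.24,198.64),(237.05,280.2))]: print(tri(T,a,S,b))
W=optics.camera_info('wrist');E=np.array(W['extrinsics']);o=status.get_obs();R0=R.from_rotvec(o['ee_rot'])
print(W['fx'],W['cx'],W['cy'],W['k1'],'cam pos in tool',R0.inv().apply(-E[:3,:3].T@E[:3,3]-o['tool_pos']),'cam axes in tool\n',R0.inv().as_matrix()@E[:3,:3].T)
delta((.50,.14,.25),tgtR(np.radians(3.5),np.radians(15)))
E
```

```text
(array([0.56384749, 0.14005799, 0.06847656]), np.float64(0.0003417034703637152))
(array([0.56003485, 0.19254878, 0.06821336]), np.float64(0.00033117706245528784))
(array([0.5585066 , 0.24480781, 0.06949239]), np.float64(0.0002521226853071909))
315.90388644175397 283.25561475669105 209.48822325984324 -0.04132069817172393 cam pos in tool [-9.83247599e-05 -6.61713429e-02 -1.63309616e-01] cam axes in tool
 [[ 9.99999404e-01  1.01182330e-03  4.10526232e-04]
 [ 1.08110597e-03 -9.70259135e-01 -2.42066196e-01]
 [ 1.53388609e-04  2.42066495e-01 -9.70259650e-01]]
off [-0.5637 -0.5156 -0.0275] n 0.764 ang [0.2597 0.0444 0.3277] deg 24.1
```

{"fn": "servo_tool", "kwargs": {"motion": [{"offset": [-0.04,-0.036,0],"angular": [0.05,0.01,0.065],"grip": 0},{"offset": [-0.08,-0.072,0],"angular": [0.1,0.02,0.13],"grip": 0},{"offset": [-0.12,-0.108,0],"angular": [0.15,0.03,0.195],"grip": 0},{"offset": [-0.16,-0.144,0],"angular": [0.2,0.04,0.26],"grip": 0},{"offset": [-0.18,-0.165,0],"angular": [0.26,0.044,0.328],"grip": 0}], "force": 30}}

```text
clock: 0.6
tool_pos: [0.3227, -0.3461, 0.2223]
ee_rot: [-2.137, 2.015, -0.268]
force: [0.5, 0.7, 0.9]
finger_gap: 0.632
```

```bash
python3 - <<'E'
from h import *
print(status.get_obs())
delta((.54,.14,.175),tgtR(np.radians(3.5),np.radians(15)))
E
```

```text
{'clock': 0.6, 'joints': array([ 1.07317604, -0.10462172, -0.17900054,  1.96942717, -0.25804637,
        1.13243724, -0.5248375 ]), 'dq': array([-0.15561954, -0.76707667, -0.24328058,  0.80585517, -0.67543492,
       -0.44020039, -0.79388426]), 'effort': array([  2.19752647, -24.59368408,   2.52604723, -40.68638206,
         0.62099677,   0.31175707,   1.50902476]), 'tool_pos': array([ 0.3226984 , -0.34609188,  0.22228035]), 'ee_rot': array([-2.13732744,  2.01485847, -0.26762414]), 'force': array([0.5026537 , 0.68642421, 0.87269347]), 'wrist_torque': array([-0.02161292,  0.25005306, -0.00959271]), 'finger_gap': 0.6315848743768473}
off [-0.4724 -0.2247  0.1098] n 0.535 ang [-0.0024 -0.0004 -0.0021] deg 0.2
```

```bash
python3 - <<'E'
from h import *
Rt=tgtR(np.radians(3.5),np.radians(15))
delta((.47,-.14,.21),Rt);delta((.53,.05,.20),Rt);delta((.54,.14,.175),Rt)
E
```

```text
off [-0.197  -0.1505  0.0535] n 0.254 ang [-0.0024 -0.0004 -0.0021] deg 0.2
off [-0.3832 -0.2165  0.0817] n 0.448 ang [-0.0024 -0.0004 -0.0021] deg 0.2
off [-0.4724 -0.2247  0.1098] n 0.535 ang [-0.0024 -0.0004 -0.0021] deg 0.2
```

{"fn": "servo_tool", "kwargs": {"motion": [{"offset": [-0.04,-0.03,0.011],"angular": [0,0,0],"grip": 0},{"offset": [-0.079,-0.06,0.021],"angular": [0,0,0],"grip": 0},{"offset": [-0.118,-0.09,0.032],"angular": [0,0,0],"grip": 0},{"offset": [-0.157,-0.12,0.042],"angular": [0,0,0],"grip": 0},{"offset": [-0.197,-0.15,0.053],"angular": [0,0,0],"grip": 0}]}}

```text
clock: 1.1
tool_pos: [0.4673, -0.1431, 0.2104]
ee_rot: [-2.14, 2.014, -0.268]
force: [1.2, -1.3, 0.4]
finger_gap: 0.167
```

{"fn": "servo_tool", "kwargs": {"motion": [{"offset": [-0.047,-0.013,0.009],"angular": [0,0,0],"grip": 0},{"offset": [-0.094,-0.026,0.018],"angular": [0,0,0],"grip": 0},{"offset": [-0.141,-0.039,0.028],"angular": [0,0,0],"grip": 0},{"offset": [-0.188,-0.052,0.038],"angular": [0,0,0],"grip": 0},{"offset": [-0.235,-0.065,0.048],"angular": [0,0,0],"grip": 0}]}}

```text
clock: 1.6
tool_pos: [0.5275, 0.0959, 0.1807]
ee_rot: [-2.14, 2.014, -0.269]
force: [1.2, -1.3, -0.4]
finger_gap: 0.006
```

{"fn": "servo_tool", "kwargs": {"motion": [{"offset": [-0.02,-0.005,0.004],"angular": [0,0,0],"grip": 0},{"offset": [-0.04,-0.01,0.008],"angular": [0,0,0],"grip": 0},{"offset": [-0.04,-0.01,0.008],"angular": [0,0,0],"grip": 0},{"offset": [-0.04,-0.01,0.008],"angular": [0,0,0],"grip": 0},{"offset": [-0.04,-0.01,0.008],"angular": [0,0,0],"grip": 0}]}}

```text
clock: 2.1
tool_pos: [0.5366, 0.1336, 0.1754]
ee_rot: [-2.14, 2.016, -0.267]
force: [-0.3, -0.2, -0.1]
finger_gap: 0.008
```

```bash
python3 - <<'E'
from h import *
import pickle
o=status.get_obs();W=optics.camera_info('wrist');im=optics.capture('wrist');cv2.imwrite('pics/w1.png',im[:,:,::-1])
pickle.dump((o,W),open('w1.pkl','wb'))
print(o['tool_pos'],o['force'],o['finger_gap'],o['joints'])
for p in [(.5638,.14,.0685),(.56,.1925,.0685),(.5585,.2448,.0695)]: print(proj(W,p))
delta((.54,.14,.175),tgtR(np.radians(3.5),np.radians(15)))
E
```

```text
[0.53660082 0.13355792 0.17537952] [-0.28624153 -0.18990843 -0.13696251] 0.008311159895572951 [ 0.56015786  0.1002575  -0.96799751  1.9076955   0.21041948  0.93811068
 -2.0106849 ]
[277.9815393  208.71024354]
[219.04028955 209.52466347]
[160.57527554 207.76160399]
off [-0.0063 -0.0034  0.0014] n 0.007 ang [-0.0007 -0.0019 -0.0015] deg 0.1
```

View pics/w1.png

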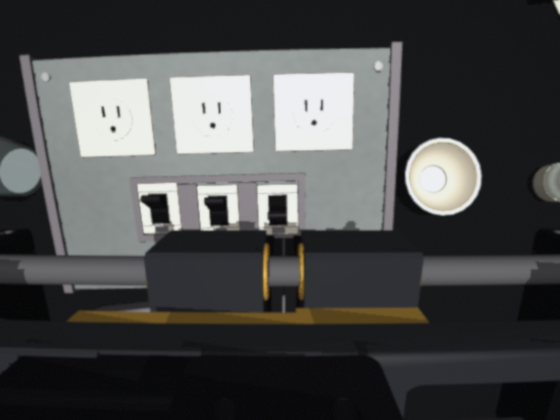

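The wrist view shows all three noses at rows 185–230 (tripped toggle near (278,208)), with the fingers covering everything below row 230. The slot frame slopes slightly, so the yaw needs refining. I'll zoom in and move 30 mm down-slope and up for a clear second view.

{"fn": "servo_tool", "kwargs": {"motion": [{"offset": [-0.006,0.02,-0.01],"angular": [0,0,0],"grip": 0},{"offset": [-0.006,0.04,-0.02],"angular": [0,0,0],"grip": 0},{"offset": [-0.006,0.04,-0.02],"angular": [0,0,0],"grip": 0},{"offset": [-0.006,0.04,-0.02],"angular": [0,0,0],"grip": 0},{"offset": [-0.006,0.04,-0.02],"angular": [0,0,0],"grip": 0}]}}

```text
clock: 2.65
tool_pos: [0.4933, 0.1374, 0.1846]
ee_rot: [-2.139, 2.015, -0.267]
force: [0.5, -0.0, -1.0]
finger_gap: 0.006
```

```bash
python3 - <<'E'
from h import *
import pickle
o=status.get_obs();W=optics.camera_info('wrist');im=optics.capture('wrist');cv2.imwrite('pics/w2.png',im[:,:,::-1])
pickle.dump((o,W),open('w2.pkl','wb'))
print(o['tool_pos'],o['force'],proj(W,o['tool_pos']))
im=im[:,:,::-1]
p=proj(W,(.56,.19,.07)); x,y=int(p[0])-105,int(p[1])-60; print(x,y)
a=cv2.resize(im[y:y+120,x:x+210],None,fx=3.8,fy=3.8,interpolation=cv2.INTER_CUBIC)
cv2.imwrite('pics/c2.png',a)
E
```

```text
[0.49325966 0.13741125 0.18456952] [ 0.45981673 -0.00179492 -1.02787001] [283.75352079 254.63619089]
125 103
```

View pics/c2.png

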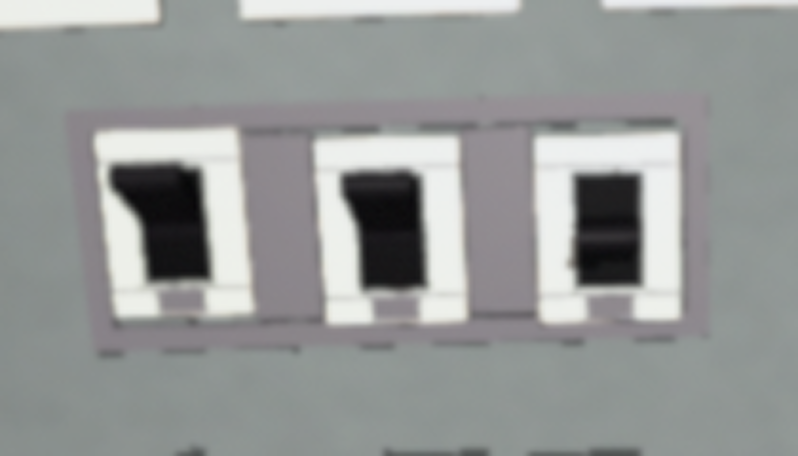

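The zoomed view shows the tripped nose (right) with corners (534,134), (680,131), (682,319), (540,324) in crop pixels. Its lever crest is near (608,238), and the other two levers lean up-slope.

```bash
python3 - <<'E'
from h import *
import pickle
o,W=pickle.load(open('w2.pkl','rb'))
C={'trip':[(534,134),(680,131),(682,319),(540,324)],'mid':[(314,138),(459,136),(467,322),(327,326)],'left':[(95,131),(238,127),(254,314),(115,319)]}
def px(p): return 125+(p[0]+.5)/3.8-.5,103+(p[1]+.5)/3.8-.5
def onp(u,P,n):
    c,d=ray(W,*u); return c+d*(np.dot(P-c,n)/np.dot(d,n))
for yaw in (3.5,5):
  Rt=tgtR(np.radians(yaw),np.radians(15)); n=-Rt.as_matrix()[:,2]; P=np.array([.5638,.14,.0685])
  mids=[]
  for k,c in C.items():
    q=np.array([onp(px(p),P,n) for p in c]); l=Rt.inv().apply(q-P)*1000
    print(yaw,k,q.mean(0).round(4),'local',l.mean(0).round(1),'w',(abs(l[1,0]-l[0,0])).round(1),abs(l[2,0]-l[3,0]).round(1),'len',(l[3,1]-l[0,1]).round(1),(l[2,1]-l[1,1]).round(1), 'side lean',(l[3,0]-l[0,0]).round(1),(l[2,0]-l[1,0]).round(1))
    mids.append(q.mean(0))
  f=[onp(px(p),P-.005*n,n) for p in [(70,112),(706,98),(98,350),(706,335)]]
  lf=Rt.inv().apply(np.array(f)-P)*1000; print('frame local',lf.round(1))
E
```

```text
3.5 trip [0.5635 0.1402 0.0684] local [-0.2  0.3 -0. ] w 34.9 35.2 len 46.1 45.5 side lean 0.8 1.1
3.5 mid [0.5596 0.193  0.0682] local [-53.1   1.   -0. ] w 34.8 34.8 len 45.7 45.1 side lean 0.6 0.6
3.5 left [0.5585 0.2459 0.0688] local [-106.1   -1.2   -0. ] w 34.7 35.0 len 45.8 45.3 side lean 0.5 0.7
frame local [[-131.6  -28.2    5. ]
 [  23.3  -30.6    5. ]
 [-130.5   31.     5. ]
 [  24.3   27.6    5. ]]
5 trip [0.5635 0.1401 0.0684] local [-0.2  0.3 -0. ] w 34.9 35.2 len 46.0 45.5 side lean -0.4 -0.1
5 mid [0.5596 0.1929 0.0686] local [-53.1  -0.4   0. ] w 34.7 34.8 len 45.6 45.1 side lean -0.5 -0.5
5 left [0.5584 0.2457 0.0695] local [-105.7   -4.    -0. ] w 34.6 34.8 len 45.7 45.2 side lean -0.7 -0.4
frame local [[-130.4  -31.5    5. ]
 [  24.1  -30.     5. ]
 [-130.8   27.5    5. ]
 [  23.7   28.2    5. ]]
```

```bash
cat >> h.py <<'E'
P0=np.array([.5635,.1402,.069]); RD=tgtR(np.radians(4.5),np.radians(15))
def deck(s,h,w=0): return P0+RD.apply([w,-s,-h])
def local(p):
    l=RD.inv().apply(np.array(p)-P0); return 's',(-l[1]*1000).round(2),'h',(-l[2]*1000).round(2),'w',(l[0]*1000).round(2)
E
python3 - <<'E'
from h import *
print(local(status.get_obs()['tool_pos']))
delta(deck(.020,.05),RD)
E
```

```text
('s', np.float64(-38.07), 'h', np.float64(129.67), 'w', np.float64(-2.98))
off [ 0.0015 -0.0581  0.0797] n 0.099 ang [-0.0008 -0.0052 -0.0179] deg 1.1
```

{"fn": "servo_tool", "kwargs": {"motion": [{"offset": [0.0015,-0.03,0.03],"angular": [0,-0.005,-0.018],"grip": 0},{"offset": [0.0015,-0.058,0.06],"angular": [0,-0.005,-0.018],"grip": 0},{"offset": [0.0015,-0.058,0.08],"angular": [0,-0.005,-0.018],"grip": 0},{"offset": [0.0015,-0.058,0.08],"angular": [0,-0.005,-0.018],"grip": 0},{"offset": [0.0015,-0.058,0.08],"angular": [0,-0.005,-0.018],"grip": 0}]}}

```text
clock: 3.2
tool_pos: [0.5689, 0.1418, 0.1221]
ee_rot: [-2.159, 1.993, -0.261]
force: [1.4, 0.8, 0.3]
finger_gap: 0.003
```

```bash
python3 - <<'E'
from h import *
o=status.get_obs();print(local(o['tool_pos']),o['force'])
delta(deck(.020,.014),RD)
im=optics.capture('side');cv2.imwrite('pics/s1.png',cv2.resize(im[200:300,200:320,::-1],None,fx=5,fy=5,interpolation=cv2.INTER_CUBIC))
E
```

```text
('s', np.float64(19.1), 'h', np.float64(49.87), 'w', np.float64(-1.13)) [1.38684097 0.8194224  0.33844421]
off [ 0.0012 -0.0009  0.0359] n 0.036 ang [0.0006 0.0009 0.0014] deg 0.1
```

View pics/s1.png

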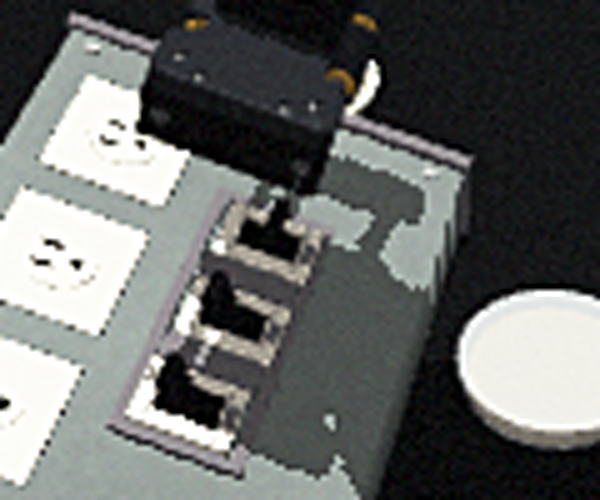

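The side crop shows the hand above the tripped breaker, lined up with its row and clear of the neighbours. Descending on the up-slope side of the toggle.

{"fn": "servo_tool", "kwargs": {"motion": [{"offset": [0.001,-0.001,0.012],"angular": [0,0,0],"grip": 0},{"offset": [0.001,-0.001,0.024],"angular": [0,0,0],"grip": 0},{"offset": [0.001,-0.001,0.036],"angular": [0,0,0],"grip": 0},{"offset": [0.001,-0.001,0.036],"angular": [0,0,0],"grip": 0},{"offset": [0.001,-0.001,0.036],"angular": [0,0,0],"grip": 0}]}}

```text
clock: 3.75
tool_pos: [0.5794, 0.1412, 0.0873]
ee_rot: [-2.159, 1.993, -0.263]
force: [1.0, -0.4, 0.3]
finger_gap: 0.008
```

{"fn": "servo_tool", "kwargs": {"motion": [{"offset": [0,0.001,0],"angular": [0,0,0],"grip": 0},{"offset": [0,0.002,0],"angular": [0,0,0],"grip": 0},{"offset": [0,0.003,0],"angular": [0,0,0],"grip": 0},{"offset": [0,0.004,0],"angular": [0,0,0],"grip": 0},{"offset": [0,0.004,0],"angular": [0,0,0],"grip": 0}]}}

```text
clock: 4.25
tool_pos: [0.5757, 0.1406, 0.0868]
ee_rot: [-2.158, 1.993, -0.264]
force: [-0.1, 0.4, 1.0]
finger_gap: 0.004
```

```bash
cat > q.py <<'E'
from h import *
o=status.get_obs();f=RD.inv().apply(o['force'])
print(o['clock'],local(o['tool_pos']),'F upslope',(-f[1]).round(2),'F normal(out)',(-f[2]).round(2),'w',f[0].round(2))
E
python3 q.py
```

```text
4.25 ('s', np.float64(16.42), 'h', np.float64(14.01), 'w', np.float64(0.53)) F upslope 0.19 F normal(out) 0.94 w -0.44
```

{"fn": "servo_tool", "kwargs": {"motion": [{"offset": [0,0.001,0],"angular": [0,0,0],"grip": 0},{"offset": [0,0.002,0],"angular": [0,0,0],"grip": 0},{"offset": [0,0.003,0],"angular": [0,0,0],"grip": 0},{"offset": [0,0.003,0],"angular": [0,0,0],"grip": 0},{"offset": [0,0.003,0],"angular": [0,0,0],"grip": 0}]}}

```text
clock: 4.75
tool_pos: [0.5729, 0.1405, 0.0859]
ee_rot: [-2.158, 1.993, -0.264]
force: [0.9, 0.3, 0.3]
finger_gap: 0.008
```

{"fn": "servo_tool", "kwargs": {"motion": [{"offset": [0,0.001,0],"angular": [0,0,0],"grip": 0},{"offset": [0,0.002,0],"angular": [0,0,0],"grip": 0},{"offset": [0,0.002,0],"angular": [0,0,0],"grip": 0},{"offset": [0,0.002,0],"angular": [0,0,0],"grip": 0},{"offset": [0,0.002,0],"angular": [0,0,0],"grip": 0}]}}

```text
clock: 5.25
tool_pos: [0.5712, 0.1403, 0.0856]
ee_rot: [-2.158, 1.993, -0.264]
force: [1.4, -0.6, 1.2]
finger_gap: 0.006
```

```bash
python3 q.py
```

```text
5.25 ('s', np.float64(11.76), 'h', np.float64(14.02), 'w', np.float64(0.49)) F upslope 1.67 F normal(out) 0.82 w 0.7
```

{"fn": "servo_tool", "kwargs": {"motion": [{"offset": [0,0.001,0],"angular": [0,0,0],"grip": 0},{"offset": [0,0.002,0],"angular": [0,0,0],"grip": 0},{"offset": [0,0.002,0],"angular": [0,0,0],"grip": 0},{"offset": [0,0.002,0],"angular": [0,0,0],"grip": 0},{"offset": [0,0.002,0],"angular": [0,0,0],"grip": 0}]}}

```text
clock: 5.75
tool_pos: [0.5693, 0.1402, 0.085]
ee_rot: [-2.158, 1.993, -0.264]
force: [2.5, 0.1, 2.8]
finger_gap: 0.006
```

```bash
python3 q.py
```

```text
5.75 ('s', np.float64(9.69), 'h', np.float64(14.0), 'w', np.float64(0.47)) F upslope 3.16 F normal(out) 2.06 w 0.14
```

Contact is made and the spring is felt (3 N). Continuing in small steps.

{"fn": "servo_tool", "kwargs": {"motion": [{"offset": [0,0.001,0],"angular": [0,0,0],"grip": 0},{"offset": [0,0.002,0],"angular": [0,0,0],"grip": 0},{"offset": [0,0.002,0],"angular": [0,0,0],"grip": 0},{"offset": [0,0.002,0],"angular": [0,0,0],"grip": 0},{"offset": [0,0.002,0],"angular": [0,0,0],"grip": 0}]}}

```text
clock: 6.25
tool_pos: [0.567, 0.14, 0.0842]
ee_rot: [-2.158, 1.993, -0.264]
force: [2.3, -0.2, 2.8]
finger_gap: 0.009
```

```bash
python3 q.py
```

```text
6.25 ('s', np.float64(7.32), 'h', np.float64(13.82), 'w', np.float64(0.44)) F upslope 2.97 F normal(out) 2.13 w 0.36
```

{"fn": "servo_tool", "kwargs": {"motion": [{"offset": [0,0.0005,0],"angular": [0,0,0],"grip": 0},{"offset": [0,0.001,0],"angular": [0,0,0],"grip": 0},{"offset": [0,0.0015,0],"angular": [0,0,0],"grip": 0},{"offset": [0,0.002,0],"angular": [0,0,0],"grip": 0},{"offset": [0,0.002,0],"angular": [0,0,0],"grip": 0}]}}

```text
clock: 6.75
tool_pos: [0.5646, 0.1398, 0.0834]
ee_rot: [-2.159, 1.994, -0.263]
force: [0.3, 0.0, -1.0]
finger_gap: 0.003
```

```bash
python3 q.py
```

```text
6.75 ('s', np.float64(4.78), 'h', np.float64(13.62), 'w', np.float64(0.51)) F upslope 0.07 F normal(out) -1.06 w 0.01
```

{"fn": "servo_tool", "kwargs": {"motion": [{"offset": [0,0.0005,0],"angular": [0,0,0],"grip": 0},{"offset": [0,0.001,0],"angular": [0,0,0],"grip": 0},{"offset": [0,0.0015,0],"angular": [0,0,0],"grip": 0},{"offset": [0,0.0015,0],"angular": [0,0,0],"grip": 0},{"offset": [0,0.0015,0],"angular": [0,0,0],"grip": 0}]}}

```text
clock: 7.25
tool_pos: [0.5637, 0.1397, 0.0834]
ee_rot: [-2.158, 1.993, -0.264]
force: [0.1, 0.6, 0.2]
finger_gap: -0.002
```

```bash
python3 q.py
```

```text
7.25 ('s', np.float64(3.84), 'h', np.float64(13.85), 'w', np.float64(0.49)) F upslope 0.23 F normal(out) 0.14 w -0.56
```

{"fn": "servo_tool", "kwargs": {"motion": [{"offset": [0,0.0005,0],"angular": [0,0,0],"grip": 0},{"offset": [0,0.001,0],"angular": [0,0,0],"grip": 0},{"offset": [0,0.001,0],"angular": [0,0,0],"grip": 0},{"offset": [0,0.001,0],"angular": [0,0,0],"grip": 0},{"offset": [0,0.001,0],"angular": [0,0,0],"grip": 0}]}}

```text
clock: 7.75
tool_pos: [0.5628, 0.1397, 0.0832]
ee_rot: [-2.158, 1.993, -0.264]
force: [0.4, 0.3, -0.6]
finger_gap: 0.005
```

```bash
python3 q.py
```

```text
7.75 ('s', np.float64(2.96), 'h', np.float64(13.88), 'w', np.float64(0.45)) F upslope 0.24 F normal(out) -0.65 w -0.28
```

The force fell from 3 N to 0 and stayed there, so the toggle has snapped. I'll lift, cross to the down-slope side and look.

{"fn": "servo_tool", "kwargs": {"motion": [{"offset": [0,-0.003,0],"angular": [0,0,0],"grip": 0},{"offset": [0,-0.003,-0.025],"angular": [0,0,0],"grip": 0},{"offset": [0,-0.003,-0.05],"angular": [0,0,0],"grip": 0},{"offset": [0,0.015,-0.05],"angular": [0,0,0],"grip": 0},{"offset": [0,0.036,-0.05],"angular": [0,0,0],"grip": 0}]}}

```text
clock: 8.25
tool_pos: [0.5157, 0.1362, 0.123]
ee_rot: [-2.157, 1.992, -0.265]
force: [0.3, -0.0, -0.5]
finger_gap: 0.006
```

```bash
python3 q.py; python3 - <<'E'
from h import *
W=optics.camera_info('wrist');im=optics.capture('wrist')[:,:,::-1];cv2.imwrite('pics/w3.png',im)
p=proj(W,P0);x,y=int(p[0])-130,max(int(p[1])-60,0);print(x,y,p)
cv2.imwrite('pics/c3.png',cv2.resize(im[y:y+120,x:x+200],None,fx=4,fy=4,interpolation=cv2.INTER_CUBIC))
E
```

```text
8.25 ('s', np.float64(-32.33), 'h', np.float64(64.55), 'w', np.float64(0.23)) F upslope 0.14 F normal(out) -0.6 w 0.05
153 119 [283.32498785 179.32838191]
```

View pics/c3.png

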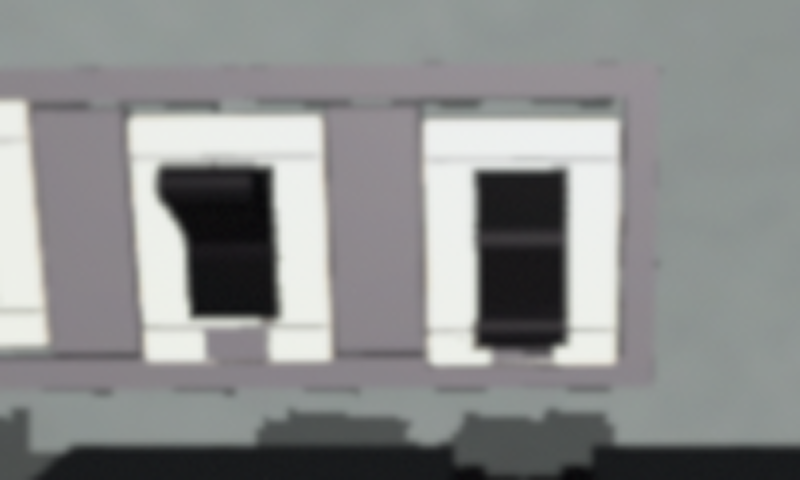

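The right-hand lever now lies down-slope, its tip over the lower nose edge at (520,340), and the middle one is still on. Descending on the down-slope side.

{"fn": "servo_tool", "kwargs": {"motion": [{"offset": [0,0.001,0.015],"angular": [0,0,0],"grip": 0},{"offset": [0,0.001,0.03],"angular": [0,0,0],"grip": 0},{"offset": [0,0.001,0.045],"angular": [0,0,0],"grip": 0},{"offset": [0,0.001,0.052],"angular": [0,0,0],"grip": 0},{"offset": [0,0.001,0.052],"angular": [0,0,0],"grip": 0}]}}

```text
clock: 8.8
tool_pos: [0.5274, 0.137, 0.0709]
ee_rot: [-2.159, 1.993, -0.262]
force: [0.1, -0.3, -0.1]
finger_gap: 0.005
```

{"fn": "servo_tool", "kwargs": {"motion": [{"offset": [0,-0.0015,0],"angular": [0,0,0],"grip": 0},{"offset": [0,-0.003,0],"angular": [0,0,0],"grip": 0},{"offset": [0,-0.0045,0],"angular": [0,0,0],"grip": 0},{"offset": [0,-0.006,0],"angular": [0,0,0],"grip": 0},{"offset": [0,-0.006,0],"angular": [0,0,0],"grip": 0}]}}

```text
clock: 9.3
tool_pos: [0.5338, 0.1373, 0.0735]
ee_rot: [-2.158, 1.993, -0.264]
force: [0.3, -0.1, -0.3]
finger_gap: 0.006
```

```bash
python3 q.py; python3 - <<'E'
from h import *
E
```

```text
9.3 ('s', np.float64(-27.62), 'h', np.float64(12.09), 'w', np.float64(0.57)) F upslope 0.2 F normal(out) -0.32 w 0.08
```

{"fn": "servo_tool", "kwargs": {"motion": [{"offset": [0,-0.001,0],"angular": [0,0,0],"grip": 0},{"offset": [0,-0.002,0],"angular": [0,0,0],"grip": 0},{"offset": [0,-0.003,0],"angular": [0,0,0],"grip": 0},{"offset": [0,-0.003,0],"angular": [0,0,0],"grip": 0},{"offset": [0,-0.003,0],"angular": [0,0,0],"grip": 0}]}}

```text
clock: 9.8
tool_pos: [0.5367, 0.1376, 0.0742]
ee_rot: [-2.158, 1.992, -0.264]
force: [-0.4, -0.3, 0.5]
finger_gap: 0.002
```

```bash
python3 q.py
```

```text
9.8 ('s', np.float64(-24.66), 'h', np.float64(11.95), 'w', np.float64(0.45)) F upslope -0.3 F normal(out) 0.55 w 0.3
```

{"fn": "servo_tool", "kwargs": {"motion": [{"offset": [0,-0.001,0],"angular": [0,0,0],"grip": 0},{"offset": [0,-0.002,0],"angular": [0,0,0],"grip": 0},{"offset": [0,-0.003,0],"angular": [0,0,0],"grip": 0},{"offset": [0,-0.003,0],"angular": [0,0,0],"grip": 0},{"offset": [0,-0.003,0],"angular": [0,0,0],"grip": 0}]}}

```text
clock: 10.3
tool_pos: [0.5393, 0.1378, 0.0748]
ee_rot: [-2.158, 1.993, -0.264]
force: [-0.4, 0.1, 1.2]
finger_gap: 0.002
```

```bash
python3 q.py
```

```text
10.3 ('s', np.float64(-21.99), 'h', np.float64(11.87), 'w', np.float64(0.45)) F upslope -0.06 F normal(out) 1.23 w -0.17
```

{"fn": "servo_tool", "kwargs": {"motion": [{"offset": [0,-0.001,0],"angular": [0,0,0],"grip": 0},{"offset": [0,-0.002,0],"angular": [0,0,0],"grip": 0},{"offset": [0,-0.003,0],"angular": [0,0,0],"grip": 0},{"offset": [0,-0.003,0],"angular": [0,0,0],"grip": 0},{"offset": [0,-0.003,0],"angular": [0,0,0],"grip": 0}]}}

```text
clock: 10.8
tool_pos: [0.5422, 0.1381, 0.0755]
ee_rot: [-2.158, 1.993, -0.264]
force: [-1.1, 0.8, -0.9]
finger_gap: 0.005
```

```bash
python3 q.py
```

```text
10.8 ('s', np.float64(-19.01), 'h', np.float64(11.87), 'w', np.float64(0.45)) F upslope -1.2 F normal(out) -0.61 w -0.9
```

{"fn": "servo_tool", "kwargs": {"motion": [{"offset": [0,-0.001,0],"angular": [0,0,0],"grip": 0},{"offset": [0,-0.002,0],"angular": [0,0,0],"grip": 0},{"offset": [0,-0.003,0],"angular": [0,0,0],"grip": 0},{"offset": [0,-0.003,0],"angular": [0,0,0],"grip": 0},{"offset": [0,-0.003,0],"angular": [0,0,0],"grip": 0}]}}

```text
clock: 11.3
tool_pos: [0.5451, 0.1383, 0.0763]
ee_rot: [-2.158, 1.993, -0.264]
force: [0.2, -0.1, 0.1]
finger_gap: 0.006
```

```bash
python3 q.py
```

```text
11.3 ('s', np.float64(-16.01), 'h', np.float64(11.86), 'w', np.float64(0.48)) F upslope 0.23 F normal(out) 0.04 w 0.07
```

{"fn": "servo_tool", "kwargs": {"motion": [{"offset": [0,-0.001,0],"angular": [0,0,0],"grip": 0},{"offset": [0,-0.002,0],"angular": [0,0,0],"grip": 0},{"offset": [0,-0.003,0],"angular": [0,0,0],"grip": 0},{"offset": [0,-0.003,0],"angular": [0,0,0],"grip": 0},{"offset": [0,-0.003,0],"angular": [0,0,0],"grip": 0}]}}

```text
clock: 11.8
tool_pos: [0.5478, 0.1385, 0.077]
ee_rot: [-2.158, 1.993, -0.264]
force: [-2.7, -0.7, 2.0]
finger_gap: 0.002
```

```bash
python3 q.py
```

```text
11.8 ('s', np.float64(-13.2), 'h', np.float64(11.85), 'w', np.float64(0.47)) F upslope -2.19 F normal(out) 2.61 w 0.43
```

{"fn": "servo_tool", "kwargs": {"motion": [{"offset": [0,-0.001,0],"angular": [0,0,0],"grip": 0},{"offset": [0,-0.002,0],"angular": [0,0,0],"grip": 0},{"offset": [0,-0.002,0],"angular": [0,0,0],"grip": 0},{"offset": [0,-0.002,0],"angular": [0,0,0],"grip": 0},{"offset": [0,-0.002,0],"angular": [0,0,0],"grip": 0}]}}

```text
clock: 12.3
tool_pos: [0.5498, 0.1386, 0.0776]
ee_rot: [-2.158, 1.993, -0.264]
force: [-4.5, -0.3, 1.8]
finger_gap: 0.005
```

```bash
python3 q.py
```

```text
12.3 ('s', np.float64(-11.11), 'h', np.float64(11.85), 'w', np.float64(0.48)) F upslope -3.92 F normal(out) 2.96 w -0.06
```

{"fn": "servo_tool", "kwargs": {"motion": [{"offset": [0,-0.001,0],"angular": [0,0,0],"grip": 0},{"offset": [0,-0.002,0],"angular": [0,0,0],"grip": 0},{"offset": [0,-0.002,0],"angular": [0,0,0],"grip": 0},{"offset": [0,-0.002,0],"angular": [0,0,0],"grip": 0},{"offset": [0,-0.002,0],"angular": [0,0,0],"grip": 0}]}}

```text
clock: 12.8
tool_pos: [0.5519, 0.1388, 0.0782]
ee_rot: [-2.158, 1.993, -0.264]
force: [-2.7, -0.1, 0.5]
finger_gap: 0.006
```

```bash
python3 q.py
```

```text
12.8 ('s', np.float64(-8.92), 'h', np.float64(11.87), 'w', np.float64(0.48)) F upslope -2.52 F normal(out) 1.17 w -0.16
```

{"fn": "servo_tool", "kwargs": {"motion": [{"offset": [0,-0.001,0],"angular": [0,0,0],"grip": 0},{"offset": [0,-0.002,0],"angular": [0,0,0],"grip": 0},{"offset": [0,-0.002,0],"angular": [0,0,0],"grip": 0},{"offset": [0,-0.002,0],"angular": [0,0,0],"grip": 0},{"offset": [0,-0.002,0],"angular": [0,0,0],"grip": 0}]}}

```text
clock: 13.3
tool_pos: [0.5541, 0.139, 0.0789]
ee_rot: [-2.158, 1.993, -0.264]
force: [-0.4, 0.1, 0.0]
finger_gap: 0.006
```

```bash
python3 q.py
```

```text
13.3 ('s', np.float64(-6.57), 'h', np.float64(12.03), 'w', np.float64(0.51)) F upslope -0.4 F normal(out) 0.13 w -0.09
```

{"fn": "servo_tool", "kwargs": {"motion": [{"offset": [0,-0.0005,0],"angular": [0,0,0],"grip": 0},{"offset": [0,-0.001,0],"angular": [0,0,0],"grip": 0},{"offset": [0,-0.0015,0],"angular": [0,0,0],"grip": 0},{"offset": [0,-0.0015,0],"angular": [0,0,0],"grip": 0},{"offset": [0,-0.0015,0],"angular": [0,0,0],"grip": 0}]}}

```text
clock: 13.8
tool_pos: [0.5551, 0.1391, 0.079]
ee_rot: [-2.158, 1.993, -0.264]
force: [-1.2, -0.1, -0.8]
finger_gap: 0.006
```

```bash
python3 q.py
```

```text
13.8 ('s', np.float64(-5.63), 'h', np.float64(11.82), 'w', np.float64(0.48)) F upslope -1.37 F normal(out) -0.47 w 0.02
```

{"fn": "servo_tool", "kwargs": {"motion": [{"offset": [0,-0.0005,0],"angular": [0,0,0],"grip": 0},{"offset": [0,-0.001,0],"angular": [0,0,0],"grip": 0},{"offset": [0,-0.001,0],"angular": [0,0,0],"grip": 0},{"offset": [0,-0.001,0],"angular": [0,0,0],"grip": 0},{"offset": [0,-0.001,0],"angular": [0,0,0],"grip": 0}]}}

```text
clock: 14.3
tool_pos: [0.5557, 0.1391, 0.079]
ee_rot: [-2.159, 1.993, -0.263]
force: [-4.8, -0.9, -0.2]
finger_gap: 0.007
```

```bash
python3 q.py
```

```text
14.3 ('s', np.float64(-5.03), 'h', np.float64(11.7), 'w', np.float64(0.52)) F upslope -4.74 F normal(out) 1.03 w 0.5
```

{"fn": "servo_tool", "kwargs": {"motion": [{"offset": [0,0.004,0],"angular": [0,0,0],"grip": 0},{"offset": [0,0.02,-0.01],"angular": [0,0,0],"grip": 0},{"offset": [0,0.026,-0.04],"angular": [0,0,0],"grip": 0},{"offset": [0,0.026,-0.075],"angular": [0,0,0],"grip": 0},{"offset": [0,0.026,-0.075],"angular": [0,0,0],"grip": 0}]}}

```text
clock: 14.8
tool_pos: [0.5137, 0.1367, 0.1495]
ee_rot: [-2.155, 1.988, -0.273]
force: [1.6, -0.2, 0.7]
finger_gap: 0.007
```

```bash
python3 q.py; python3 - <<'E'
from h import *
W=optics.camera_info('wrist');im=optics.capture('wrist')[:,:,::-1];cv2.imwrite('pics/w4.png',im)
p=proj(W,P0);x,y=int(p[0])-140,max(int(p[1])-60,0);print(x,y,p)
cv2.imwrite('pics/c4.png',cv2.resize(im[y:y+110,x:x+200],None,fx=4,fy=4,interpolation=cv2.INTER_CUBIC))
E
```

```text
14.8 ('s', np.float64(-27.43), 'h', np.float64(90.66), 'w', np.float64(-0.41)) F upslope 1.71 F normal(out) 0.26 w 0.28
143 121 [283.9273923  181.24442979]
```

View pics/c4.png

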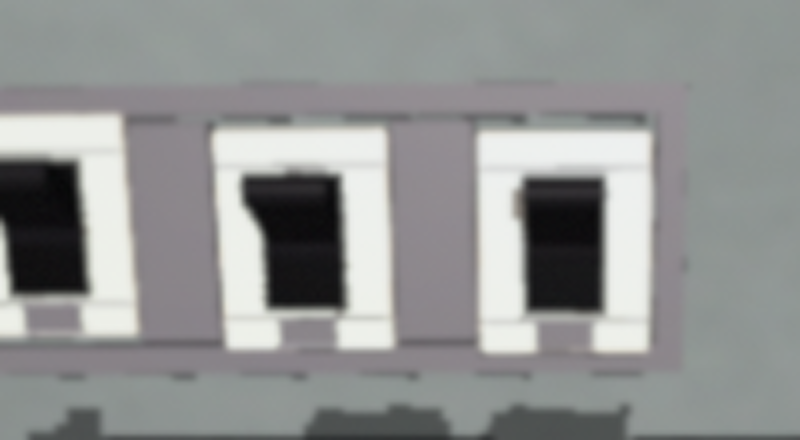

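The right lever's tip now sits at the same row (~188) as the middle breaker's, so it is on. The 4.7 N felt at the end was the stop. Next, the microscope.

```bash
cat >> h.py <<'E'
RM=tgtR(np.radians(3.4),np.radians(25))
E
python3 - <<'E'
from h import *
print(status.get_obs()['joints'])
delta((.50,.0,.17),RM);delta((.535,-.2372,.16),RM)
E
```

```text
[ 0.66827824  0.07980447 -1.08233757  1.99306543  0.20722566  0.86601677
 -2.01037766]
off [ 0.1342  0.0173 -0.0277] n 0.138 ang [0.1679 0.0045 0.0193] deg 9.7
off [ 0.3734  0.0045 -0.0132] n 0.374 ang [0.1679 0.0045 0.0193] deg 9.7
```

{"fn": "servo_tool", "kwargs": {"motion": [{"offset": [0.04,0.01,-0.03],"angular": [0.03,0,0.004],"grip": 0},{"offset": [0.08,0.017,-0.03],"angular": [0.07,0,0.008],"grip": 0},{"offset": [0.12,0.017,-0.03],"angular": [0.1,0.004,0.012],"grip": 0},{"offset": [0.16,0.017,-0.03],"angular": [0.14,0.004,0.016],"grip": 0},{"offset": [0.2,0.015,-0.028],"angular": [0.168,0.004,0.019],"grip": 0}]}}

```text
clock: 15.35
tool_pos: [0.5055, -0.0679, 0.1681]
ee_rot: [-2.035, 1.918, -0.421]
force: [0.8, -0.2, 1.0]
finger_gap: 0.008
```

```bash
python3 - <<'E'
from h import *
print(status.get_obs()['joints'])
delta((.535,-.2372,.16),RM)
E
```

```text
[ 0.8645248  -0.17379258 -0.70223484  2.16142533 -0.30597512  0.7074504
 -1.17368051]
off [ 0.1707 -0.0143  0.0155] n 0.172 ang [ 0.0039 -0.0002 -0.0004] deg 0.2
```

{"fn": "servo_tool", "kwargs": {"motion": [{"offset": [0.045,-0.005,0.005],"angular": [0,0,0],"grip": 0},{"offset": [0.09,-0.01,0.01],"angular": [0,0,0],"grip": 0},{"offset": [0.135,-0.014,0.015],"angular": [0,0,0],"grip": 0},{"offset": [0.17,-0.014,0.015],"angular": [0,0,0],"grip": 0},{"offset": [0.17,-0.014,0.015],"angular": [0,0,0],"grip": 0}]}}

```text
clock: 15.85
tool_pos: [0.5342, -0.2396, 0.1586]
ee_rot: [-2.03, 1.926, -0.417]
force: [0.1, 0.7, 0.0]
finger_gap: 0.009
```

```bash
python3 - <<'E'
from h import *
import pickle
o=status.get_obs();W=optics.camera_info('wrist');im=optics.capture('wrist')[:,:,::-1];cv2.imwrite('pics/w5.png',im);pickle.dump((o,W),open('w5.pkl','wb'))
print(o['tool_pos'],o['joints'],o['force'])
p=proj(W,(.6135,-.237,.056));x,y=int(p[0])-75,max(int(p[1])-70,0);print(x,y,p)
cv2.imwrite('pics/c5.png',cv2.resize(im[y:y+120,x:x+150],None,fx=5,fy=5,interpolation=cv2.INTER_CUBIC))
E
```

```text
[ 0.53421531 -0.23963365  0.15860929] [ 0.98672308  0.08719967 -0.53312896  1.97426197 -0.24880182  0.7311416
 -0.89911516] [0.06605749 0.6744205  0.04231396]
210 102 [285.48334142 172.51158456]
```

View pics/c5.png

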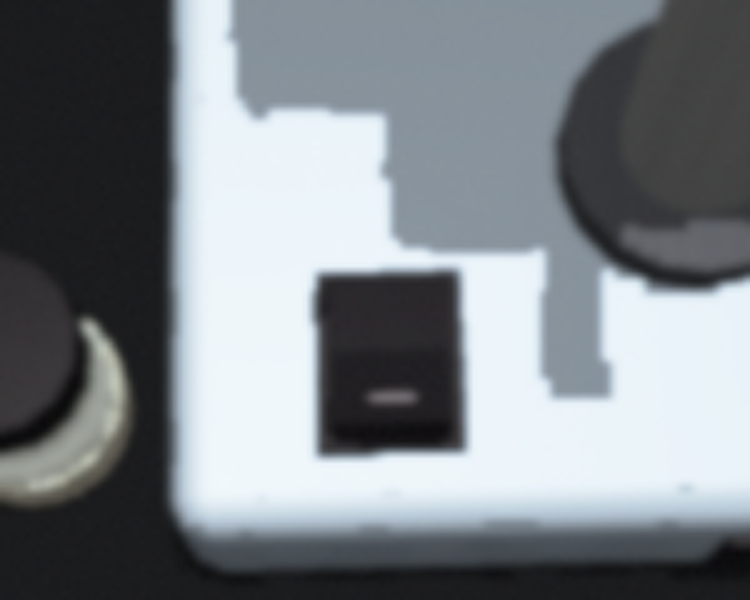

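The wrist crop shows the bezel with corners (318,273), (459,270), (465,451), (319,455), and the white mark on the rear end at (392,397).

```bash
python3 - <<'E'
from h import *
import pickle
o,W=pickle.load(open('w5.pkl','rb'))
px=lambda p:(210+(p[0]+.5)/5-.5,102+(p[1]+.5)/5-.5)
c=[onz(W,*px(p),.052) for p in [(318,273),(459,270),(465,451),(319,455)]]
q=np.array(c);print(q.round(4),q.mean(0).round(4),[np.linalg.norm(q[i]-q[i-1]).round(4) for i in range(4)])
print('mark',onz(W,*px((392,397)),.06))
print('base left edge',onz(W,*px((172,100)),.05),onz(W,*px((172,480)),.05))
C=q.mean(0); y=np.radians(3.4); ex=np.array([np.cos(y),np.sin(y),0])
# finger -x lower corner at rocker local x=-15: tcp centre = corner + 9.5mm*cos25 in x, 9.5*sin25 in z
corner=C+ex*(-.015); 
for z in (.085,.066):
    t=corner+ex*.0095*np.cos(np.radians(25)); t[2]=z+.0095*np.sin(np.radians(25)); print(z,t.round(4)); delta(t,RM)
E
```

```text
[[ 0.6301 -0.2246  0.052 ]
 [ 0.6321 -0.2511  0.052 ]
 [ 0.5971 -0.2536  0.052 ]
 [ 0.595  -0.2268  0.052 ]] [ 0.6136 -0.239   0.052 ] [np.float64(0.0352), np.float64(0.0265), np.float64(0.035), np.float64(0.0269)]
mark [ 0.60443269 -0.23970946  0.06      ]
base left edge [ 0.66476758 -0.19410113  0.05      ] [ 0.58933075 -0.19989468  0.05      ]
0.085 [ 0.6072 -0.2394  0.089 ]
off [ 0.0073 -0.0369  0.0934] n 0.101 ang [ 0.007   0.0018 -0.0044] deg 0.5
0.066 [ 0.6072 -0.2394  0.07  ]
off [ 0.0073 -0.029   0.1107] n 0.115 ang [ 0.007   0.0018 -0.0044] deg 0.5
```

{"fn": "servo_tool", "kwargs": {"motion": [{"offset": [0.007,-0.037,0.04],"angular": [0.007,0,-0.004],"grip": 0},{"offset": [0.007,-0.037,0.07],"angular": [0.007,0,-0.004],"grip": 0},{"offset": [0.007,-0.037,0.093],"angular": [0.007,0,-0.004],"grip": 0},{"offset": [0.007,-0.037,0.093],"angular": [0.007,0,-0.004],"grip": 0},{"offset": [0.007,-0.037,0.093],"angular": [0.007,0,-0.004],"grip": 0}]}}

```text
clock: 16.4
tool_pos: [0.6077, -0.2352, 0.0909]
ee_rot: [-2.037, 1.909, -0.422]
force: [0.2, -0.0, 1.5]
finger_gap: 0.005
```

{"fn": "servo_tool", "kwargs": {"motion": [{"offset": [0,0.0015,0.003],"angular": [0,0,0],"grip": 0},{"offset": [0,0.003,0.006],"angular": [0,0,0],"grip": 0},{"offset": [0,0.0055,0.012],"angular": [0,0,0],"grip": 0},{"offset": [0,0.0072,0.0155],"angular": [0,0,0],"grip": 0},{"offset": [0,0.0072,0.0155],"angular": [0,0,0],"grip": 0}]}}

```text
clock: 16.9
tool_pos: [0.6073, -0.2364, 0.0732]
ee_rot: [-2.036, 1.91, -0.423]
force: [-0.6, -0.1, 1.0]
finger_gap: 0.002
```

```bash
cat > r.py <<'E'
from h import *
C=np.array([.6136,-.239,.05]);y=np.radians(3.4)
o=status.get_obs();c=o['tool_pos']+R.from_rotvec(o['ee_rot']).apply([0,.0095,0])-C
print(o['clock'],'corner local x',(1000*(c[0]*np.cos(y)+c[1]*np.sin(y))).round(2),'y',(1000*(c[1]*np.cos(y)-c[0]*np.sin(y))).round(2),'z over base',(1000*c[2]).round(2),'F',o['force'].round(2))
E
python3 r.py
```

```text
16.9 corner local x -14.75 y 2.98 z over base 19.16 F [-0.63 -0.05  1.  ]
```

{"fn": "servo_tool", "kwargs": {"motion": [{"offset": [0.003,0,0],"angular": [0,0,0],"grip": 0},{"offset": [0.003,0.001,0.002],"angular": [0,0,0],"grip": 0},{"offset": [0.003,0.002,0.0045],"angular": [0,0,0],"grip": 0},{"offset": [0.003,0.002,0.0045],"angular": [0,0,0],"grip": 0},{"offset": [0.003,0.002,0.0045],"angular": [0,0,0],"grip": 0}]}}

```text
clock: 17.4
tool_pos: [0.6081, -0.2393, 0.0689]
ee_rot: [-2.036, 1.91, -0.424]
force: [1.0, -0.3, 0.3]
finger_gap: 0.004
```

```bash
python3 r.py
```

```text
17.4 corner local x -14.12 y -0.02 z over base 14.87 F [ 0.99 -0.32  0.32]
```

{"fn": "servo_tool", "kwargs": {"motion": [{"offset": [0,0.0004,0.0009],"angular": [0,0,0],"grip": 0},{"offset": [0,0.0008,0.0018],"angular": [0,0,0],"grip": 0},{"offset": [0,0.0008,0.0018],"angular": [0,0,0],"grip": 0},{"offset": [0,0.0008,0.0018],"angular": [0,0,0],"grip": 0},{"offset": [0,0.0008,0.0018],"angular": [0,0,0],"grip": 0}]}}

```text
clock: 17.9
tool_pos: [0.6082, -0.2394, 0.0671]
ee_rot: [-2.036, 1.91, -0.424]
force: [-1.4, 0.2, 0.3]
finger_gap: 0.001
```

```bash
python3 r.py
```

```text
17.9 corner local x -14.03 y -0.13 z over base 13.07 F [-1.39  0.19  0.29]
```

Well centred. Pressing in 1–1.5 mm steps.

{"fn": "servo_tool", "kwargs": {"motion": [{"offset": [0,0.0003,0.0007],"angular": [0,0,0],"grip": 0},{"offset": [0,0.0006,0.0014],"angular": [0,0,0],"grip": 0},{"offset": [0,0.0006,0.0014],"angular": [0,0,0],"grip": 0},{"offset": [0,0.0006,0.0014],"angular": [0,0,0],"grip": 0},{"offset": [0,0.0006,0.0014],"angular": [0,0,0],"grip": 0}]}}

```text
clock: 18.4
tool_pos: [0.6085, -0.2395, 0.0659]
ee_rot: [-2.036, 1.91, -0.425]
force: [-0.0, 0.4, 3.0]
finger_gap: 0.011
```

```bash
python3 r.py
```

```text
18.4 corner local x -13.72 y -0.23 z over base 11.83 F [-0.03  0.42  3.02]
```

{"fn": "servo_tool", "kwargs": {"motion": [{"offset": [0,0.0002,0.0005],"angular": [0,0,0],"grip": 0},{"offset": [0,0.0004,0.0009],"angular": [0,0,0],"grip": 0},{"offset": [0,0.0004,0.0009],"angular": [0,0,0],"grip": 0},{"offset": [0,0.0004,0.0009],"angular": [0,0,0],"grip": 0},{"offset": [0,0.0004,0.0009],"angular": [0,0,0],"grip": 0}]}}

```text
clock: 18.9
tool_pos: [0.6081, -0.2395, 0.0645]
ee_rot: [-2.036, 1.91, -0.424]
force: [-2.1, -0.8, 4.3]
finger_gap: 0.005
```

```bash
python3 r.py
```

```text
18.9 corner local x -14.09 y -0.22 z over base 10.44 F [-2.13 -0.76  4.28]
```

{"fn": "servo_tool", "kwargs": {"motion": [{"offset": [0,0.0002,0.0005],"angular": [0,0,0],"grip": 0},{"offset": [0,0.0004,0.0009],"angular": [0,0,0],"grip": 0},{"offset": [0,0.0004,0.0009],"angular": [0,0,0],"grip": 0},{"offset": [0,0.0004,0.0009],"angular": [0,0,0],"grip": 0},{"offset": [0,0.0004,0.0009],"angular": [0,0,0],"grip": 0}]}}

```text
clock: 19.4
tool_pos: [0.6082, -0.2393, 0.0634]
ee_rot: [-2.036, 1.91, -0.424]
force: [-0.2, -0.1, -0.3]
finger_gap: 0.007
```

```bash
python3 r.py
```

```text
19.4 corner local x -14.05 y 0.02 z over base 9.34 F [-0.24 -0.11 -0.28]
```

{"fn": "servo_tool", "kwargs": {"motion": [{"offset": [0,0.0002,0.0005],"angular": [0,0,0],"grip": 0},{"offset": [0,0.0004,0.0009],"angular": [0,0,0],"grip": 0},{"offset": [0,0.0004,0.0009],"angular": [0,0,0],"grip": 0},{"offset": [0,0.0004,0.0009],"angular": [0,0,0],"grip": 0},{"offset": [0,0.0004,0.0009],"angular": [0,0,0],"grip": 0}]}}

```text
clock: 19.9
tool_pos: [0.6083, -0.2394, 0.0626]
ee_rot: [-2.036, 1.91, -0.424]
force: [0.6, 0.5, 0.6]
finger_gap: 0.001
```

```bash
python3 r.py
```

```text
19.9 corner local x -13.92 y -0.14 z over base 8.56 F [0.58 0.45 0.59]
```

The snap came at about 4.3 N and the force then stayed at zero. I'll lift and check.

{"fn": "servo_tool", "kwargs": {"motion": [{"offset": [0,-0.004,-0.009],"angular": [0,0,0],"grip": 0},{"offset": [0,0,-0.04],"angular": [0,0,0],"grip": 0},{"offset": [0,0.025,-0.08],"angular": [0,0,0],"grip": 0},{"offset": [0,0.04,-0.11],"angular": [0,0,0],"grip": 0},{"offset": [0,0.04,-0.11],"angular": [0,0,0],"grip": 0}]}}

```text
clock: 20.4
tool_pos: [0.5243, -0.2469, 0.1487]
ee_rot: [-2.034, 1.912, -0.432]
force: [0.2, -0.4, 0.3]
finger_gap: 0.007
```

```bash
python3 r.py; python3 - <<'E'
from h import *
W=optics.camera_info('wrist');im=optics.capture('wrist')[:,:,::-1];t=optics.capture('top')[:,:,::-1];s=optics.capture('side')[:,:,::-1]
cv2.imwrite('pics/t2.png',t)
p=proj(W,(.6136,-.239,.056));x,y=int(p[0])-50,max(int(p[1])-50,0)
a=cv2.resize(im[y:y+100,x:x+100],(400,400),interpolation=cv2.INTER_CUBIC)
b=cv2.resize(s[225:305,210:290],(400,400),interpolation=cv2.INTER_CUBIC)
cv2.imwrite('pics/c6.png',np.vstack([np.hstack([a,b]),cv2.resize(s[60:200,180:460],(400,200)) if 0 else np.hstack([cv2.resize(t[130:260,90:290],(400,200)),cv2.resize(s[60:200,200:360],(400,200))])]))
d=np.abs(t.astype(int)-cv2.imread('pics/top0.png')).max(2)>60
n,l,st,_=cv2.connectedComponentsWithStats(d.astype(np.uint8));print([tuple(q) for q in st[1:] if q[4]>6])
E
```

```text
20.4 corner local x -98.19 y -2.58 z over base 94.63 F [ 0.25 -0.43  0.27]
[(np.int32(410), np.int32(207), np.int32(3), np.int32(3), np.int32(7)), (np.int32(344), np.int32(209), np.int32(33), np.int32(8), np.int32(95)), (np.int32(376), np.int32(208), np.int32(16), np.int32(7), np.int32(48)), (np.int32(392), np.int32(211), np.int32(19), np.int32(4), np.int32(38)), (np.int32(382), np.int32(217), np.int32(11), np.int32(2), np.int32(22)), (np.int32(331), np.int32(230), np.int32(114), np.int32(190), np.int32(10666)), (np.int32(537), np.int32(320), np.int32(12), np.int32(7), np.int32(28)), (np.int32(545), np.int32(335), np.int32(15), np.int32(38), np.int32(75)), (np.int32(262), np.int32(363), np.int32(51), np.int32(16), np.int32(375)), (np.int32(295), np.int32(374), np.int32(22), np.int32(42), np.int32(535)), (np.int32(251), np.int32(379), np.int32(5), np.int32(3), np.int32(9)), (np.int32(512), np.int32(383), np.int32(48), np.int32(37), np.int32(843)), (np.int32(233), np.int32(386), np.int32(9), np.int32(5), np.int32(10)), (np.int32(226), np.int32(394), np.int32(10), np.int32(17), np.int32(27)), (np.int32(524), np.int32(404), np.int32(7), np.int32(6), np.int32(8)), (np.int32(259), np.int32(406), np.int32(26), np.int32(14), np.int32(113)), (np.int32(286), np.int32(409), np.int32(2), np.int32(10), np.int32(11)), (np.int32(280), np.int32(414), np.int32(5), np.int32(6), np.int32(13))]
```

View pics/c6.png

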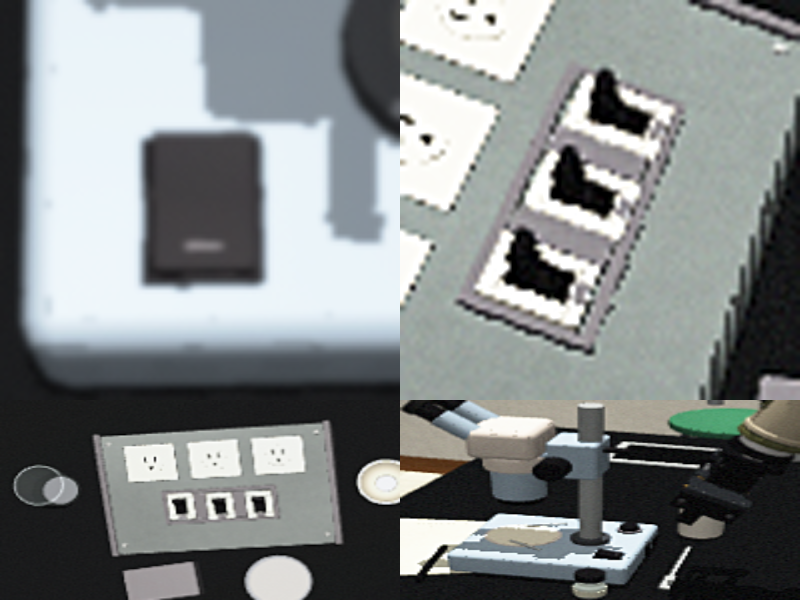

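The check shows all three levers leaning up-slope alike, and the rocker now uniformly lit with its rear end down. The console surroundings are unchanged. Handing in.

```bash
python3 -c "
from h import *
print(robot.hand_in())"
```

```text
the job is handed in; nothing more can be done
None
```

The tripped breaker, the lowest-y one of the row, is reset and the microscope lamp rocker is switched on. I handed the job in at about 20.6 s with the gripper well clear of everything.

- **To off:** I pushed the toggle down the slope. The highest reading was 3.2 N before it fell to zero, and a wrist picture showed the lever lying down-slope.
- **To on:** I pushed it up the slope. The highest reading was 3.9 N on the way, then 4.7 N against the stop. The final side picture shows its lever leaning the same as its two neighbours, which are still on.
- **Rocker:** I pressed its rear half. The force reached 4.3 N and then dropped to zero. The picture afterwards shows the rear end down.

**Limits of these checks:** Forces were read only at the end of each half-second step, so brief peaks between readings were not seen. I did not press the toggle against its off stop or the rocker against its on stop. Those two rest on the drop in force and the pictures.

**Bystanders:** A before-and-after comparison of the top view showed no change around the console. The only differences near a bystander were by the spatula, where the arm and its shadow covered that part of the picture, so I could not confirm it by that comparison. The gripper was about 15 cm above the bench there, and I felt no unexpected contact.

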